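# Clear a reject cover off the assembly stand into the scrap tray

## Robot

A 6-joint arm with a two-finger parallel gripper is mounted at the origin on the work surface. World frame = base frame: x ahead of the robot, y to its left, z up, the work surface at z = 0. Lengths are in m, angles in rad, forces in N, time in s.
With the tool pointing down it reaches from about 0.3 to 0.875 m from the base axis. Payload 6.4 kg.
Tool frame: the origin (TCP) lies midway between the tips of the shut fingers; the grasp point (between the pads) lies 19 mm behind it; x points along the fingers, y is the direction in which the jaws open and shut, and the axes are right-handed (so a half turn about x gives the same grasp; the last joint's range is limited). The gripper opens to 85 mm and grips with 20 to 120 N. Pads are 22 mm wide; open, the fingers measure 114 mm over their backs; the gripper's body (76 mm by 85 mm) begins 54 mm behind the grasp point. The pads swing forward as they close: fully open they stand 13 mm farther back than shut.
Start: joints at [1.079, 0.181, 1.607, -0, 1.354, -0.206], TCP at [0.162, 0.552, 0.231] pointing down, gripper open.
Joint ranges: [-2.99, 2.99], [-0.89, 2.07], [0.3, 2.58], [-1.14, 4.28], [0, 2.63], [-3.12, 3.12]. Speed limits (rad/s): [2.57, 2.57, 3.01, 3.14, 3.14, 3.14].

## Interface

Orientations are given as a unit quaternion [w, x, y, z].
In Python, from bench import ctrl gives the robot as it stands.
- The arm moves only by the tool step_arm, never from a script. Its argument "motion" is a list of rows, each a list of 7 numbers: the shift along the tool's x, y, z in mm, then the turn, a rotation vector about the tool's x, y, z in degrees, then the closure in counts, from 0 (fully open) to 255 (shut). In form: [[tx, ty, tz, rx, ry, rz, hand], ...]. A call has 1 to 10 rows; each row is the pose to reach, as a shift and turn from the pose commanded when the call began, along the tool's axes at that moment; what a row does not reach only later rows make up. A row lasts 1/8 s, in which the tool goes at most 62.5 mm and 10.7 degrees, less where a joint would pass 70% of its speed; a pose out of reach is approached as far as the arm can. A call with a gripper value outside its range is refused whole. The fingers move at their own pace and stop on an object; the grip force is fixed at half the most. Time passes only in rows, so rows that repeat a pose let the fingers close. It gives the time, the measured TCP pose, the force and the opening at its end, in the units of the state.
- ctrl.get_obs(): the state, without advancing time (a new reading comes with each control period).
- ctrl.camera(name): name is "scene" or "top"; returns (picture, depth): 480x640x3 uint8, red, green, blue; 480x640 float32, m along the optical axis (not along the pixel's ray), 0 where there is no reading.
- ctrl.camera_info(name): a dict with "fx", "fy", "cx", "cy" (pixels), "T" (4x4, takes a point from camera to world coordinates). Camera axes: x right, y down, z forward; pixel columns grow to the right and rows downward; lengths in m; the calibration is good to about 2 mm. A picture is of the moment at which its call begins. camera_info takes no time and is no camera call.
- ctrl.hand_in(): hands the job in, once; it reports no verdict.
The state is a dict: "time_s": time; "q": joint angles; "dq": joint speeds; "joint_efforts": joint torques, N m; "eef_pos": TCP position; "eef_rot": TCP orientation; "wrist_force": force on the tool from outside, world axes, zero at the start; "torque": the same for the moment, N m; "opening": opening from 0.0 (shut) to 1.0 (fully open).
Only numpy, scipy, OpenCV 4.12 (cv2) and the standard library are available. Lean on these libraries where they do the work, as an engineer would, in place of code of your own. Each camera call takes 0.05 s, during which the arm holds its last target. There are 200 camera calls.

## Task

Slide the gate of the raised assembly stand fully open, then slide the reject cover plate out of its nest by pressing on its top and drawing it over the open edge, so that it drops into the cardboard scrap tray below. Press gently: the force on the cover must never exceed 15 N, and it is to be slid, not lifted. Leave the gate open, the tray where it is and the other things on the bench alone.

Things in the scene. Friction and masses are not known exactly. Their poses are not given: they have to be found in the camera images.
- stand: fixed raised stand of aluminium profile on feet adjusted anew each time (0 to 18 mm up), so all its heights count from its origin, below the nest's centre line and 165 mm under the top of its grey platform (270 x 235 mm). Its -y axis points to the open exit edge. Nest: 8 mm steel walls centred at stand x = +/-46 and y = +12 mm (back), tops at stand z = 191 mm, open towards -y
- nest (a point): point fixed to the stand at its y = -45 mm, z = 175 mm: centre of the top of the nest's floor at rest. The floor is a slick black bed, 82 mm wide, from stand y = +8 to -100 mm, on very stiff springs: pressed, it yields straight down about 0.25 mm per 10 N. Poses are too coarse to set the pressing force by height: feel it. Pressing with less than some 4 N slips on the cover
- cover: the reject: dark metal cover plate, 80 (x) x 100 (y) x 10 mm, about 0.15 to 0.31 kg, plain flat top. Origin: centre of its underside, axes along the stand's. It lies flat on the bed, shut in by the nest walls and the gate (gaps of a few mm), so that only its top, 6 mm below the wall tops, can be reached
- gate (a joint): travel of the gate in m: 0 shut, 0.098 fully open against its end stop. The gate is a steel bar 88 mm long, 8 mm thick, top at stand z = 190 mm, across the exit at stand y = -106 mm; it slides towards the stand's +x with about 2 N of friction and stays where left. Its rail lies along the exit, stand y = -100 to -112 mm, top 12 mm below the bed's; beyond it is the free drop
- gate_knob (a point): centre of the top of the gate's black upright round knob, 16 mm across, standing 32 mm above the gate bar (stand z = 190 to 222 mm), at the middle of the bar; it moves with the gate
- tray: open cardboard scrap tray 250 (x) x 220 (y) x 70 mm high, walls 6 mm, loose on the table (z = 0), reaching a little under the exit edge. Origin: centre of its underside
- screwdriver: screwdriver lying on the stand's platform behind the nest, about 200 mm long; bystander, origin at its middle
- bottle: clear drink bottle, 60 mm across, 200 mm tall, standing on the table; bystander, origin at its underside's centre
- pick_bin: small open black parts bin 120 x 90 x 50 mm on the table; bystander, origin at its underside's centre
- tape: roll of tape lying flat, 90 mm across, 25 mm high; bystander, origin at its underside's centre
- spool: spool of black wire between two wooden discs 150 mm across, 112 mm high, standing; bystander, origin at its underside's centre
Mind the look-alikes: they are no part of the job. Of the things shaped like the cover, the metal one is meant.

How it is judged:
By the outcome, as a careful person would: the job done as asked, in the order asked, and still so for the second after the job is handed in, with the robot touching nothing.
It also fails if it takes over 56 s, if anything falls off the work surface, if the arm or the gripper's body presses on something with over 40 N, if the wrist force passes 120 N, or if a joint passes its speed limit or range.

## Working session

There is one attempt and no reset: what is moved stays moved. The work goes in short steps, Python scripts to look and compute and a tool call to move; the robot and the scene stay as the last step left them, time stands still between calls to the robot, and variables do not carry over. Pictures are saved under pics/ and viewed, about 8 in all and at most 12, crops included, and the job is handed in when it is done.

Besides the shell and the picture viewer there is one more tool, called after ">>>" by a JSON object that holds its "op" and its "data". step_arm: Moves the arm, as the interface text tells. Its arguments: {"type":"object","properties":{"motion":{"type":"array","items":{"type":"array","items":{"type":"number"}}}},"required":["motion"]}

```bash
mkdir -p pics; python3 - <<'E'
from bench import ctrl
import cv2,numpy as np
for n in("scene","top"):
    p,d=ctrl.camera(n); cv2.imwrite(f"pics/{n}0.png",p[...,::-1]); np.savez(f"{n}0.npz",p=p,d=d)
    i=ctrl.camera_info(n); print(n,i["fx"],i["cx"],i["cy"],np.round(i["T"],3).tolist())
o=ctrl.get_obs(); print({k:np.round(v,3).tolist() for k,v in o.items()})
E
```

```text
scene 478.63882330561756 318.58499847393057 238.2401463874642 [[0.866, 0.411, -0.286, 0.819], [0.501, -0.717, 0.485, -0.507], [-0.006, -0.563, -0.826, 1.082], [0.0, 0.0, 0.0, 1.0]]
top 564.3862205439997 320.6599353754144 240.0597406867741 [[-0.069, -0.973, 0.22, 0.225], [-0.998, 0.069, -0.01, 0.044], [-0.006, -0.22, -0.975, 1.461], [0.0, 0.0, 0.0, 1.0]]
{'time_s': 0.1, 'q': [1.079, 0.181, 1.608, -0.0, 1.354, -0.206], 'dq': [-0.001, -0.001, -0.002, -0.001, 0.001, 0.0], 'joint_efforts': [0.001, -44.588, -35.224, -0.0, 0.004, -0.0], 'eef_pos': [0.162, 0.551, 0.23], 'eef_rot': [0.7, 0.1, 0.7, -0.101], 'wrist_force': [0.008, 0.694, 0.177], 'torque': [-0.011, 0.027, 0.039], 'opening': 1.002}
```

View pics/scene0.png

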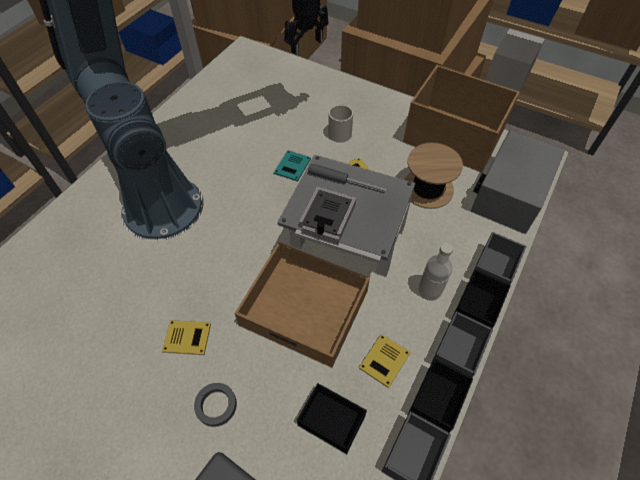

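View pics/top0.png

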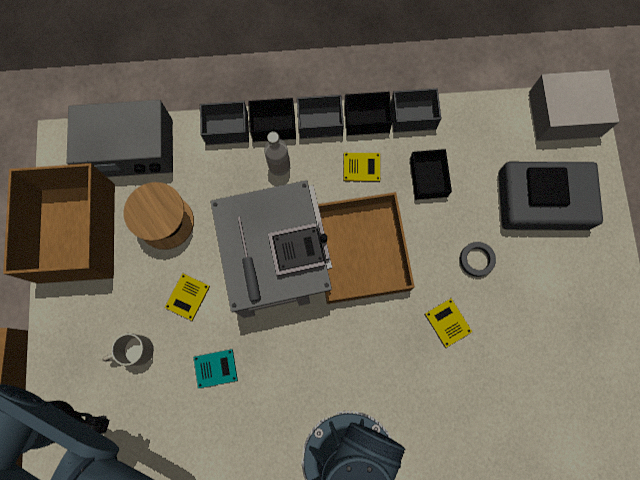

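Scene: the stand is at top view (272,247), with the dark metal cover in the nest at (298,248) and the knob at (323,239). The tray is at (365,247).
Candidates for the cover, by top pixel: dark plate in nest (298,248), yellow (190,297), yellow (362,167), yellow (448,322), teal (216,368). I choose the nested dark metal one and check it in a crop.

```bash
cat > h.py <<'E'
from bench import ctrl
import cv2,numpy as np
def pts(n,d):
    i=ctrl.camera_info(n); v,u=np.mgrid[:480,:640]
    P=np.stack([(u-i["cx"])/i["fx"]*d,(v-i["cy"])/i["fy"]*d,d],-1)
    T=np.array(i["T"]); return P@T[:3,:3].T+T[:3,3]
def ray(n,u,v,z):
    i=ctrl.camera_info(n);T=np.array(i["T"])
    r=T[:3,:3]@[(u-i["cx"])/i["fx"],(v-i["cy"])/i["fy"],1]
    return T[:3,3]+r*(z-T[2,3])/r[2]
def crop(p,x,y,w,h,s,f): cv2.imwrite(f,cv2.resize(p[y:y+h,x:x+w,::-1],None,fx=s,fy=s,interpolation=cv2.INTER_CUBIC))
E
python3 - <<'E'
from h import *
a=np.load("top0.npz");b=np.load("scene0.npz")
A=cv2.resize(a["p"][175:320,205:345],(580,600),interpolation=2)
cv2.imwrite("pics/ct.png",A[...,::-1]); crop(b["p"],270,145,150,130,5,"pics/cs.png")
P=pts("top",a["d"]); 
R=P[175:320,205:345]
z=R[...,2].ravel(); h,e=np.histogram(z,bins=np.arange(.1,.26,.002)); print([(round(x,3),int(c)) for x,c in zip(e,h) if c>60])
E
```

```text
[(np.float64(0.17), 68), (np.float64(0.172), 325), (np.float64(0.174), 1069), (np.float64(0.176), 2189), (np.float64(0.178), 2557), (np.float64(0.18), 1729), (np.float64(0.182), 733), (np.float64(0.184), 181), (np.float64(0.186), 63), (np.float64(0.19), 92), (np.float64(0.192), 111), (np.float64(0.194), 233), (np.float64(0.196), 441), (np.float64(0.198), 557), (np.float64(0.2), 516), (np.float64(0.202), 402), (np.float64(0.204), 276), (np.float64(0.206), 141)]
```

View pics/ct.png

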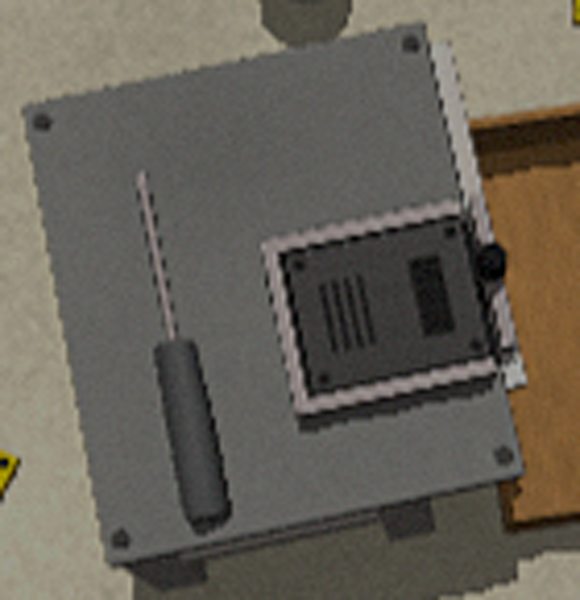

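View pics/cs.png

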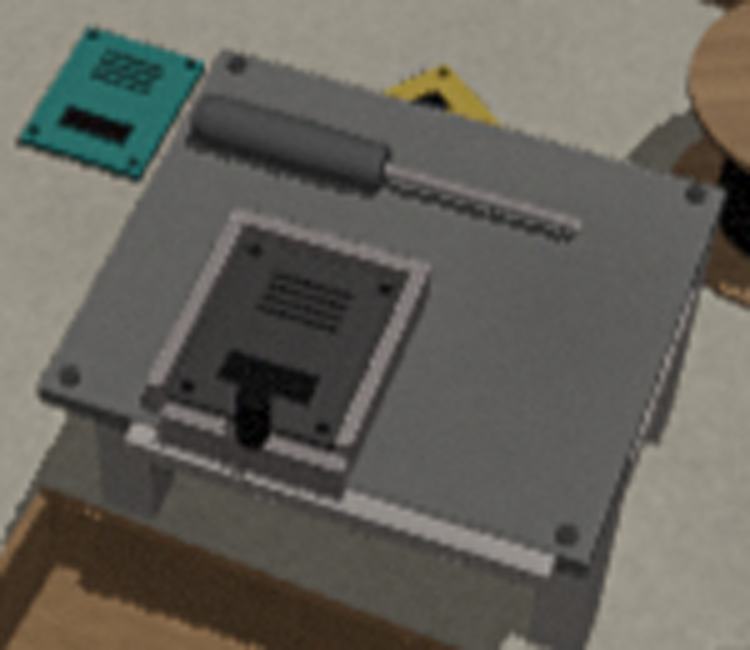

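The crops confirm it: dark metal plate inside the steel nest, with the gate and knob at the exit (image right in the top view). Gate-opening (+x of the stand) is up in the top view, along the rail.

```bash
python3 - <<'E'
from h import *
t=lambda x,y:(205+x/4.143-.4,175+y/4.138-.4); s=lambda x,y:(270+x/5-.4,145+y/5-.4)
a=np.load("top0.npz");d=a["d"];P=pts("top",d)
# platform height and plate height by depth
def med(x0,x1,y0,y1):
    q=P[int(175+y0/4.14):int(175+y1/4.14),int(205+x0/4.14):int(205+x1/4.14)].reshape(-1,3);return np.median(q,0).round(4)
print("plat",med(200,400,80,200),med(300,480,430,480),"cover",med(300,480,250,370))
b=np.load("scene0.npz");Q=pts("scene",b["d"]);f=lambda x0,x1,y0,y1:np.median(Q[145+y0//5:145+y1//5,270+x0//5:270+x1//5].reshape(-1,3),0).round(4)
print("scene plat",f(450,600,300,480),"cover",f(240,340,280,340))
zo=.0135
print("platform corners");C=[ray("top",*t(*c),zo+.165)[:2] for c in[(25,105),(422,25),(520,470),(108,562)]];print(np.round(C,4))
for n,cs in(("top",[(263,243),(298,412)]),("scene",[(430,263),(232,213)])):
    g=t if n=="top" else s
    W=[ray(n,*g(*c),zo+.191)[:2] for c in cs];v=W[0]-W[1];m=(W[0]+W[1])/2
    print(n,"wall back corners",np.round(W,4),"len",np.linalg.norm(v),"yaw",np.degrees(np.arctan2(v[1],v[0])),"mid",m)
v=C[1]-C[2];print("yaw plat",[np.degrees(np.arctan2(*(x[::-1]))).round(2) for x in(C[1]-C[2],C[0]-C[3])],np.degrees(np.arctan2(*(C[0]-C[1])[::-1]))-90,np.degrees(np.arctan2(*(C[3]-C[2])[::-1]))-90,[np.linalg.norm(C[i]-C[i-1]).round(4) for i in range(4)])
for n,c in(("top",t(493,255)),("scene",s(250,398))): print("knob",n,ray(n,*c,zo+.222))
E
```

```text
plat [0.5987 0.1298 0.1788] [0.4161 0.0903 0.1786] cover [0.4921 0.0846 0.1989]
scene plat [0.5969 0.1273 0.1776] cover [0.486  0.1001 0.1977]
platform corners
[[0.6296 0.2849]
 [0.6615 0.0553]
 [0.4001 0.0178]
 [0.3653 0.2464]]
top wall back corners [[0.5325 0.1508]
 [0.4367 0.1364]] len 0.096878613404014 yaw 8.535412680429964 mid [0.48456501 0.14357596]
scene wall back corners [[0.532  0.1529]
 [0.4356 0.1331]] len 0.09843860540754022 yaw 11.581719850070916 mid [0.4838022  0.14301757]
yaw plat [np.float64(8.16), np.float64(8.28)] 7.899929118094704 8.652007327584187 [np.float64(0.2671), np.float64(0.2318), np.float64(0.264), np.float64(0.2313)]
knob top [0.50950819 0.02495926 0.2355    ]
knob scene [0.50903568 0.02331272 0.2355    ]
```

```bash
cat >> h.py <<'E'
from scipy.spatial.transform import Rotation as Ro
YAW=np.radians(8.25); O=np.array([.4865,.1275,.0133])
S=Ro.from_euler("z",YAW).as_matrix()
def st():
    o=ctrl.get_obs();w=o["eef_rot"];R=Ro.from_quat([w[1],w[2],w[3],w[0]]).as_matrix();return o,R,np.array(o["eef_pos"])
def goto(sx,sy,sz):
    """stand mm -> shift in tool axes (mm)"""
    o,R,p=st(); return np.round(R.T@(O+S@(np.array([sx,sy,sz])/1e3)-p)*1e3,2)
def where():
    o,R,p=st(); return np.round(S.T@(p-O)*1e3,2), np.round(o["wrist_force"],2), o["time_s"]
E
python3 - <<'E'
from h import *
o,R,p=st();print(R.round(4));
# wanted: tool x down, tool y along stand -x or +x
for sg in(1,-1):
    x=np.array([0,0,-1]);y=sg*S[:,0];D=np.stack([x,y,np.cross(x,y)],1)
    print(sg,"rotvec tool deg",np.degrees(Ro.from_matrix(R.T@D).as_rotvec()).round(2))
print(where(),goto(-45,-106,275),goto(-45,-106,200))
E
```

```text
[[-7.000e-04  2.819e-01  9.594e-01]
 [-1.400e-03  9.594e-01 -2.819e-01]
 [-1.000e+00 -1.600e-03 -3.000e-04]]
1 rotvec tool deg [6.537e+01 4.000e-02 9.000e-02]
-1 rotvec tool deg [-1.1463e+02 -1.0000e-01  4.0000e-02]
(array([-260.48,  465.94,  217.17]), array([0.01, 0.69, 0.18]), 0.1) [ -57.3  -430.21  434.19] [  17.7  -430.1   434.21]
```

>>> {"op": "step_arm", "data": {"motion": [[-57, 0, 0, 0, 0, 0, 255], [-57, -43, 43, -5, 0, 0, 255], [-57, -86, 87, -10, 0, 0, 255], [-57, -129, 130, -15, 0, 0, 255], [-57, -172, 174, -20, 0, 0, 255], [-57, -215, 217, -24.6, 0, 0, 255], [-57, -258, 260, -24.6, 0, 0, 255], [-57, -301, 304, -24.6, 0, 0, 255], [-57, -344, 347, -24.6, 0, 0, 255], [-57, -387, 391, -24.6, 0, 0, 255]]}}

```text
time_s: 1.35
eef_pos: [0.4286, 0.0683, 0.2882]
eef_rot: [0.705, -0.051, 0.705, 0.051]
wrist_force: [0.6, 1.3, -0.3]
opening: -0.001
```

```bash
python3 - <<'E'
from h import *
o,R,p=st();D=np.stack([[0,0,-1],S[:,1],S[:,0]],1)
print(R.round(3),"turn",np.degrees(Ro.from_matrix(R.T@D).as_rotvec()).round(2),where(),o["opening"],goto(-40,-106,270),goto(-40,-106,203))
E
```

```text
[[ 0.    -0.143  0.99 ]
 [ 0.     0.99   0.143]
 [-1.     0.     0.   ]] turn [-0.04  0.02 -0.01] (array([-65.84, -50.31, 274.93]), array([ 0.57,  1.31, -0.25]), 1.35) -0.0013829884990891985 [  4.93 -55.67  25.87] [ 71.93 -55.68  25.85]
```

>>> {"op": "step_arm", "data": {"motion": [[5, -28, 13, 0, 0, 0, 255], [5, -55.5, 26, 0, 0, 0, 255], [5, -55.5, 26, 0, 0, 0, 255], [30, -55.5, 26, 0, 0, 0, 255], [55, -55.5, 26, 0, 0, 0, 255], [70, -55.5, 26, 0, 0, 0, 255], [70, -55.5, 26, 0, 0, 0, 255], [70, -55.5, 26, 0, 0, 0, 255]]}}

```text
time_s: 2.35
eef_pos: [0.4623, 0.0191, 0.2192]
eef_rot: [0.706, -0.051, 0.705, 0.051]
wrist_force: [-0.6, -0.5, -0.3]
opening: 0.001
```

```bash
python3 - <<'E'
from h import *
print(where())
p,d=ctrl.camera("scene");crop(p,250,100,160,130,5,"pics/s1.png")
E
```

```text
(array([ -39.52, -103.8 ,  205.92]), array([-0.57, -0.47, -0.26]), 2.35)
```

View pics/s1.png

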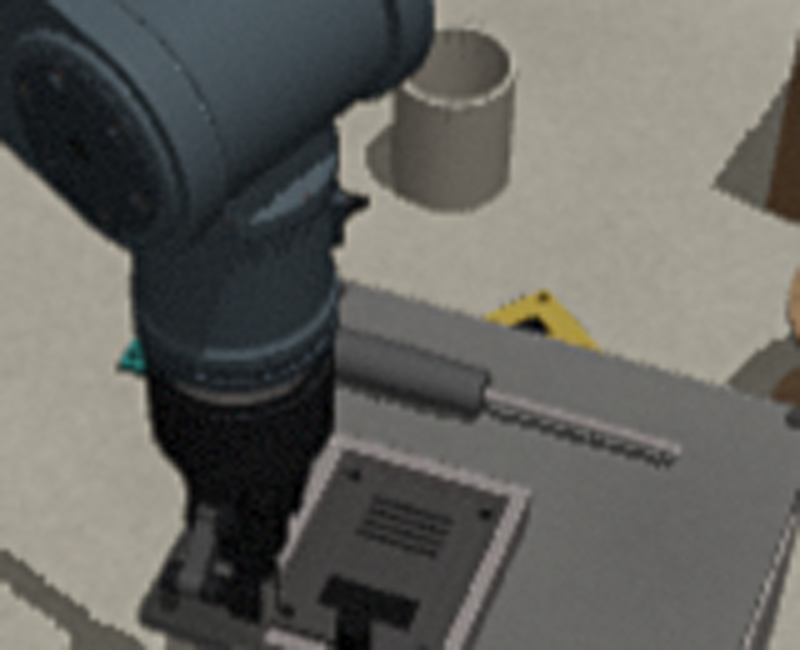

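The finger stands left of the knob, clear of walls; now I push the knob.

>>> {"op": "step_arm", "data": {"motion": [[0, 0, 6, 0, 0, 0, 255], [0, 0, 12, 0, 0, 0, 255], [0, 0, 18, 0, 0, 0, 255], [0, 0, 24, 0, 0, 0, 255], [0, 0, 30, 0, 0, 0, 255], [0, 0, 36, 0, 0, 0, 255], [0, 0, 42, 0, 0, 0, 255], [0, 0, 48, 0, 0, 0, 255], [0, 0, 54, 0, 0, 0, 255], [0, 0, 60, 0, 0, 0, 255]]}}

```text
time_s: 3.65
eef_pos: [0.5215, 0.0277, 0.2182]
eef_rot: [0.705, -0.051, 0.705, 0.051]
wrist_force: [-2.1, 0.8, 1.3]
opening: -0.002
```

>>> {"op": "step_arm", "data": {"motion": [[0, 0, 7, 0, 0, 0, 255], [0, 0, 14, 0, 0, 0, 255], [0, 0, 21, 0, 0, 0, 255], [0, 0, 28, 0, 0, 0, 255], [0, 0, 35, 0, 0, 0, 255], [0, 0, 42, 0, 0, 0, 255], [0, 0, 48, 0, 0, 0, 255], [0, 0, 52, 0, 0, 0, 255], [0, 0, 54, 0, 0, 0, 255], [0, 0, 54, 0, 0, 0, 255]]}}

```text
time_s: 4.9
eef_pos: [0.575, 0.035, 0.2184]
eef_rot: [0.706, -0.051, 0.705, 0.051]
wrist_force: [-0.0, -0.1, -0.5]
opening: -0.0
```

```bash
python3 - <<'E'
from h import *
print(where())
p,d=ctrl.camera("scene");crop(p,250,140,170,140,4,"pics/s2.png")
E
```

```text
(array([  74.32, -104.2 ,  205.07]), array([-0.02, -0.1 , -0.51]), 4.9)
```

View pics/s2.png

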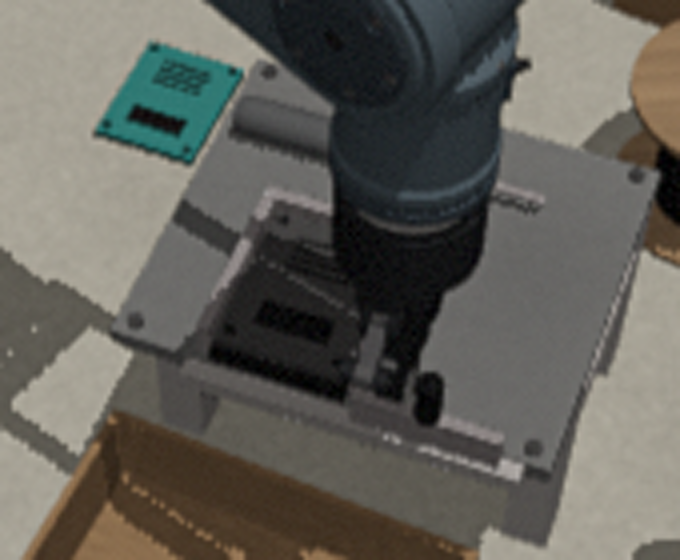

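The gate bar moves along with the knob at (428,395) and is near its end. I continue in small steps until the stop is felt.

>>> {"op": "step_arm", "data": {"motion": [[0, 0, 1, 0, 0, 0, 255], [0, 0, 2, 0, 0, 0, 255], [0, 0, 3, 0, 0, 0, 255], [0, 0, 4, 0, 0, 0, 255], [0, 0, 5, 0, 0, 0, 255], [0, 0, 5, 0, 0, 0, 255]]}}

```text
time_s: 5.7
eef_pos: [0.5798, 0.0359, 0.2183]
eef_rot: [0.705, -0.051, 0.705, 0.051]
wrist_force: [-1.7, -1.3, 0.3]
opening: -0.003
```

>>> {"op": "step_arm", "data": {"motion": [[0, 0, 1, 0, 0, 0, 255], [0, 0, 2, 0, 0, 0, 255], [0, 0, 3, 0, 0, 0, 255], [0, 0, 3, 0, 0, 0, 255]]}}

```text
time_s: 6.2
eef_pos: [0.5805, 0.0361, 0.2182]
eef_rot: [0.703, -0.051, 0.707, 0.051]
wrist_force: [-11.4, -3.5, 7.7]
opening: 0.001
```

End stop felt (11 N with no further travel). Back off and rise.

>>> {"op": "step_arm", "data": {"motion": [[0, 0, -5, 0, 0, 0, 255], [0, 0, -12, 0, 0, 0, 255], [-30, 0, -15, 0, 0, 0, 255], [-50, 0, -40, 0, 0, 0, 255], [-50, 45, -83, 0, 0, 0, 255], [-50, 95, -83, 0, 0, 0, 255], [-50, 95, -83, 0, 0, 0, 255], [-50, 95, -83, 0, 0, 0, 255]]}}

```text
time_s: 7.2
eef_pos: [0.487, 0.1184, 0.2684]
eef_rot: [0.706, -0.051, 0.705, 0.051]
wrist_force: [-0.6, 0.0, 0.3]
opening: 0.003
```

```bash
python3 - <<'E'
from h import *
print(where(),goto(0,-12,195))
p,d=ctrl.camera("top");crop(p,200,170,150,150,4,"pics/t3.png")
E
```

```text
(array([ -0.77,  -9.04, 255.15]), array([-0.6 ,  0.03,  0.31]), 7.2) [60.15 -2.93  0.72]
```

View pics/t3.png

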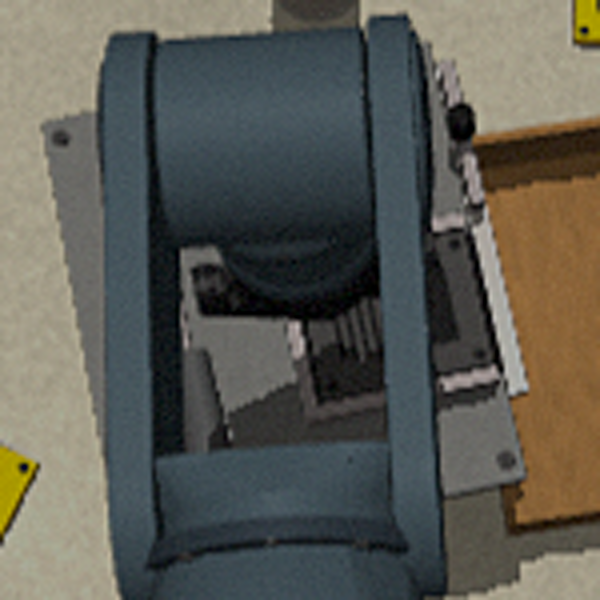

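Gate fully open: knob at crop (460,122), bar clear of the exit. Descend toward the cover.

>>> {"op": "step_arm", "data": {"motion": [[20, -3, 0, 0, 0, 0, 255], [45, -3, 1, 0, 0, 0, 255], [60, -3, 1, 0, 0, 0, 255], [64, -3, 1, 0, 0, 0, 255], [64, -3, 1, 0, 0, 0, 255], [64, -3, 1, 0, 0, 0, 255]]}}

```text
time_s: 8.0
eef_pos: [0.4889, 0.1157, 0.2052]
eef_rot: [0.706, -0.051, 0.705, 0.051]
wrist_force: [-0.4, 0.3, 0.1]
opening: -0.002
```

```bash
python3 - <<'E'
from h import *
print(where())
E
```

```text
(array([  0.67, -12.03, 191.93]), array([-0.43,  0.33,  0.09]), 8.0)
```

>>> {"op": "step_arm", "data": {"motion": [[0.5, 0, 0, 0, 0, 0, 255], [1, 0, 0, 0, 0, 0, 255], [1, 0, 0, 0, 0, 0, 255]]}}

```text
time_s: 8.38
eef_pos: [0.4882, 0.1158, 0.2034]
eef_rot: [0.705, -0.051, 0.705, 0.051]
wrist_force: [-0.1, 0.5, -0.2]
opening: 0.003
```

>>> {"op": "step_arm", "data": {"motion": [[0.5, 0, 0, 0, 0, 0, 255], [1, 0, 0, 0, 0, 0, 255], [1.5, 0, 0, 0, 0, 0, 255], [2, 0, 0, 0, 0, 0, 255], [2, 0, 0, 0, 0, 0, 255]]}}

```text
time_s: 9.0
eef_pos: [0.4882, 0.1157, 0.2012]
eef_rot: [0.705, -0.051, 0.705, 0.051]
wrist_force: [-0.1, -0.3, 0.3]
opening: -0.004
```

>>> {"op": "step_arm", "data": {"motion": [[0.5, 0, 0, 0, 0, 0, 255], [1, 0, 0, 0, 0, 0, 255], [1, 0, 0, 0, 0, 0, 255]]}}

```text
time_s: 9.38
eef_pos: [0.4882, 0.1157, 0.2002]
eef_rot: [0.705, -0.051, 0.705, 0.051]
wrist_force: [0.1, -0.1, -0.1]
opening: 0.003
```

>>> {"op": "step_arm", "data": {"motion": [[0.5, 0, 0, 0, 0, 0, 255], [0.5, 0, 0, 0, 0, 0, 255]]}}

```text
time_s: 9.62
eef_pos: [0.4882, 0.1157, 0.1997]
eef_rot: [0.705, -0.051, 0.705, 0.051]
wrist_force: [0.1, 0.2, -0.1]
opening: -0.002
```

>>> {"op": "step_arm", "data": {"motion": [[0.4, 0, 0, 0, 0, 0, 255], [0.4, 0, 0, 0, 0, 0, 255]]}}

```text
time_s: 9.88
eef_pos: [0.4882, 0.1157, 0.1993]
eef_rot: [0.705, -0.051, 0.705, 0.051]
wrist_force: [0.0, 0.2, 0.0]
opening: 0.002
```

>>> {"op": "step_arm", "data": {"motion": [[0.4, 0, 0, 0, 0, 0, 255], [0.4, 0, 0, 0, 0, 0, 255]]}}

```text
time_s: 10.12
eef_pos: [0.4882, 0.1157, 0.199]
eef_rot: [0.705, -0.051, 0.705, 0.051]
wrist_force: [0.1, -0.2, 0.3]
opening: 0.001
```

>>> {"op": "step_arm", "data": {"motion": [[0.3, 0, 0, 0, 0, 0, 255], [0.3, 0, 0, 0, 0, 0, 255]]}}

```text
time_s: 10.38
eef_pos: [0.4882, 0.1157, 0.1987]
eef_rot: [0.705, -0.051, 0.705, 0.051]
wrist_force: [-0.5, -0.2, 0.1]
opening: 0.001
```

>>> {"op": "step_arm", "data": {"motion": [[0.3, 0, 0, 0, 0, 0, 255], [0.3, 0, 0, 0, 0, 0, 255]]}}

```text
time_s: 10.62
eef_pos: [0.4883, 0.1157, 0.1986]
eef_rot: [0.705, -0.051, 0.705, 0.051]
wrist_force: [-1.3, -0.4, 2.2]
opening: -0.001
```

>>> {"op": "step_arm", "data": {"motion": [[0.3, 0, 0, 0, 0, 0, 255], [0.3, 0, 0, 0, 0, 0, 255]]}}

```text
time_s: 10.88
eef_pos: [0.4883, 0.1157, 0.1984]
eef_rot: [0.705, -0.051, 0.705, 0.051]
wrist_force: [-1.9, -0.1, 4.6]
opening: 0.0
```

>>> {"op": "step_arm", "data": {"motion": [[0.2, 0, 0, 0, 0, 0, 255], [0.2, 0, 0, 0, 0, 0, 255]]}}

```text
time_s: 11.12
eef_pos: [0.4883, 0.1158, 0.1984]
eef_rot: [0.705, -0.051, 0.705, 0.051]
wrist_force: [-2.5, -0.4, 6.2]
opening: -0.0
```

Contact felt, about 8 N per mm. Press to about 8.5 N and begin drawing.

>>> {"op": "step_arm", "data": {"motion": [[0.3, 0, 0, 0, 0, 0, 255], [0.3, -2, 0, 0, 0, 0, 255], [0.3, -4, 0, 0, 0, 0, 255], [0.3, -6, 0, 0, 0, 0, 255], [0.3, -8, 0, 0, 0, 0, 255]]}}

```text
time_s: 11.75
eef_pos: [0.4902, 0.1085, 0.1984]
eef_rot: [0.706, -0.05, 0.704, 0.051]
wrist_force: [-0.2, 3.2, 6.6]
opening: -0.001
```

```bash
python3 - <<'E'
from h import *
print(where())
p,d=ctrl.camera("scene");crop(p,280,170,100,90,6,"pics/s4.png")
E
```

```text
(array([  0.91, -19.34, 185.14]), array([-0.24,  3.22,  6.61]), 11.75)
```

View pics/s4.png

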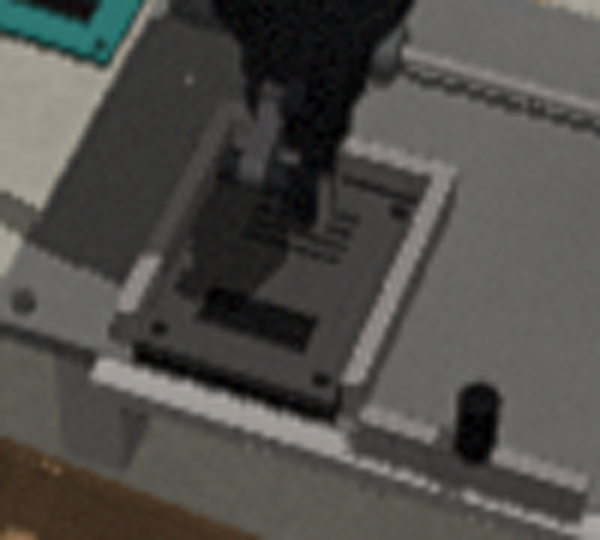

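The back gap at (375,185) opened, so the cover is moving; the front edge is at (240,395). Add a little pressure and continue.

>>> {"op": "step_arm", "data": {"motion": [[0.2, -2, 0, 0, 0, 0, 255], [0.2, -5, 0, 0, 0, 0, 255], [0.2, -8, 0, 0, 0, 0, 255], [0.2, -11, 0, 0, 0, 0, 255], [0.2, -14, 0, 0, 0, 0, 255]]}}

```text
time_s: 12.42
eef_pos: [0.4923, 0.0947, 0.1984]
eef_rot: [0.706, -0.05, 0.704, 0.051]
wrist_force: [0.0, 2.5, 5.7]
opening: -0.001
```

```bash
python3 - <<'E'
from h import *
print(where())
p,d=ctrl.camera("scene");crop(p,280,170,100,90,6,"pics/s5.png")
E
```

```text
(array([  1.01, -33.33, 185.07]), array([0.01, 2.5 , 5.71]), 12.425)
```

View pics/s5.png

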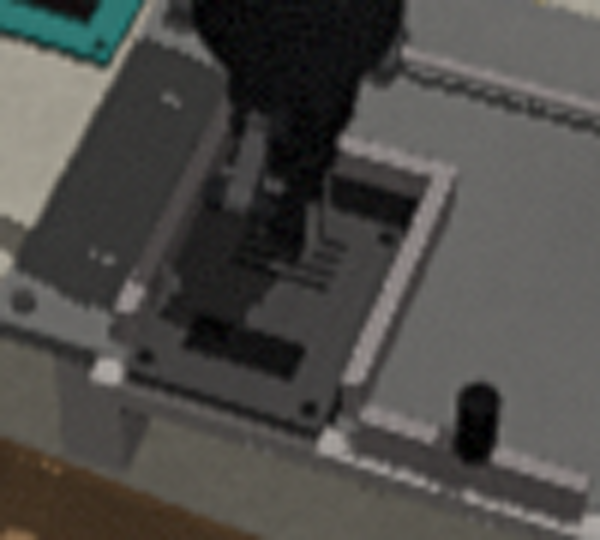

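The cover follows the finger (its front edge is now over the rail at (230,420)). Force sinks slowly, so I add pressure as I go.

>>> {"op": "step_arm", "data": {"motion": [[0.3, -2, 0, 0, 0, 0, 255], [0.4, -5, 0, 0, 0, 0, 255], [0.5, -8, 0, 0, 0, 0, 255], [0.55, -11, 0, 0, 0, 0, 255], [0.6, -14, 0, 0, 0, 0, 255], [0.65, -17, 0, 0, 0, 0, 255]]}}

```text
time_s: 13.22
eef_pos: [0.4951, 0.078, 0.1983]
eef_rot: [0.707, -0.05, 0.704, 0.051]
wrist_force: [-1.1, 4.7, 9.9]
opening: 0.001
```

>>> {"op": "step_arm", "data": {"motion": [[0.1, -2, 0, 0, 0, 0, 255], [0.15, -5, 0, 0, 0, 0, 255], [0.2, -8, 0, 0, 0, 0, 255], [0.25, -11, 0, 0, 0, 0, 255], [0.3, -14, 0, 0, 0, 0, 255]]}}

```text
time_s: 13.85
eef_pos: [0.4973, 0.0642, 0.1982]
eef_rot: [0.707, -0.05, 0.704, 0.051]
wrist_force: [-0.8, 5.0, 10.9]
opening: 0.002
```

```bash
python3 - <<'E'
from h import *
print(where())
p,d=ctrl.camera("scene");crop(p,270,170,110,100,6,"pics/s6.png")
E
```

```text
(array([  1.62, -64.18, 184.95]), array([-0.81,  5.04, 10.87]), 13.85)
```

View pics/s6.png

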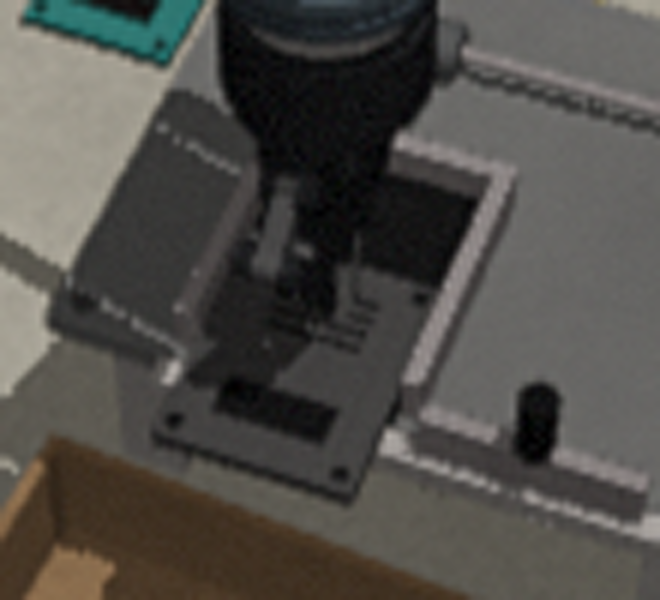

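The cover overhangs the rail well (front edge at (255,480)), level. I continue with slightly less pressure.

>>> {"op": "step_arm", "data": {"motion": [[-0.1, -2, 0, 0, 0, 0, 255], [-0.2, -5, 0, 0, 0, 0, 255], [-0.2, -8, 0, 0, 0, 0, 255], [-0.2, -11, 0, 0, 0, 0, 255], [-0.15, -14, 0, 0, 0, 0, 255]]}}

```text
time_s: 14.52
eef_pos: [0.4992, 0.0503, 0.1982]
eef_rot: [0.707, -0.05, 0.704, 0.051]
wrist_force: [-1.0, 4.8, 9.9]
opening: -0.0
```

>>> {"op": "step_arm", "data": {"motion": [[0, -2, 0, 0, 0, 0, 255], [0, -5, 0, 0, 0, 0, 255], [0, -8, 0, 0, 0, 0, 255], [0, -11, 0, 0, 0, 0, 255], [0, -14, 0, 0, 0, 0, 255]]}}

```text
time_s: 15.15
eef_pos: [0.5013, 0.0364, 0.1983]
eef_rot: [0.707, -0.05, 0.704, 0.051]
wrist_force: [-0.0, 4.9, 12.0]
opening: -0.001
```

```bash
python3 - <<'E'
from h import *
print(where())
p,d=ctrl.camera("scene");crop(p,260,170,120,110,5,"pics/s7.png")
E
```

```text
(array([  1.55, -92.31, 185.04]), array([-0.04,  4.9 , 11.95]), 15.15)
```

View pics/s7.png

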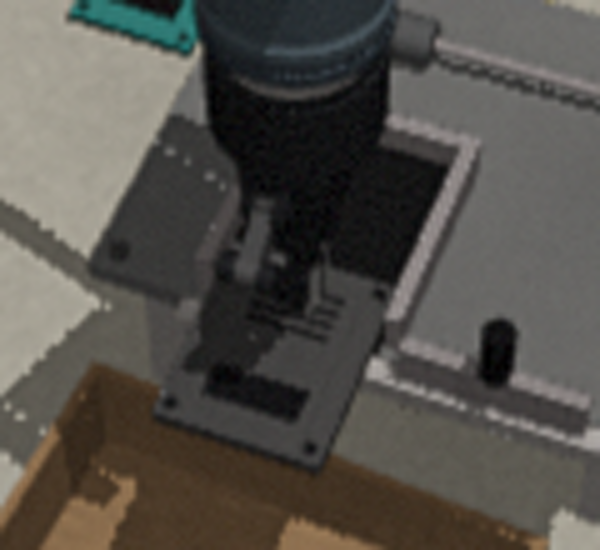

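The cover stands out far past the rail. Ease the pressure, draw a few mm more, then lift off so that it tips over.

>>> {"op": "step_arm", "data": {"motion": [[-0.4, -1, 0, 0, 0, 0, 255], [-0.5, -4, 0, 0, 0, 0, 255], [-0.5, -7, 0, 0, 0, 0, 255], [-10, -7, 0, 0, 0, 0, 255], [-40, -7, 0, 0, 0, 0, 255], [-70, -7, 0, 0, 0, 0, 255], [-70, -7, 0, 0, 0, 0, 255], [-70, -7, 0, 0, 0, 0, 255]]}}

```text
time_s: 16.2
eef_pos: [0.5002, 0.0288, 0.2654]
eef_rot: [0.705, -0.051, 0.706, 0.051]
wrist_force: [-0.5, -0.1, -0.3]
opening: 0.001
```

```bash
python3 - <<'E'
from h import *
print(where())
p,d=ctrl.camera("scene");crop(p,220,140,220,230,2.6,"pics/s8.png")
E
```

```text
(array([ -0.56, -99.65, 252.14]), array([-0.49, -0.09, -0.33]), 16.2)
```

View pics/s8.png

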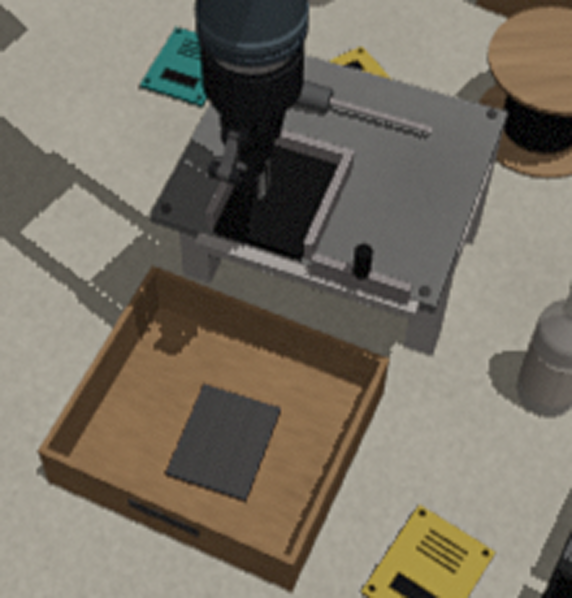

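The cover lies flat in the tray at crop (222,440); the nest is empty and the gate is open. I'll check the tray against the first image and hand in.

```bash
python3 - <<'E'
from h import *
p,d=ctrl.camera("scene");q=np.load("scene0.npz")["p"]
print(where())
g=lambda im:cv2.GaussianBlur(cv2.cvtColor(im,cv2.COLOR_RGB2GRAY),(3,3),0).astype(np.float32)
for nm,(x,y,w,h) in {"tray front":(228,300,115,66),"tray right edge":(325,262,50,95),"bottle":(415,240,45,65),"spool":(400,140,70,70),"screwdr":(345,172,45,25)}.items():
    s,r=cv2.phaseCorrelate(g(q)[y:y+h,x:x+w].copy(),g(p)[y:y+h,x:x+w].copy());print(nm,np.round(s,2),round(r,2))
ctrl.hand_in();print("handed in")
E
```

```text
(array([ -0.84, -99.58, 251.66]), array([ 0.24, -0.16,  0.35]), 16.3)
tray front [-0.04 -0.03] 0.89
tray right edge [-0.09  0.01] 0.9
bottle [ 0.49 -0.01] 1.01
spool [0. 0.] 1.01
screwdr [0.55 0.43] 0.99
the job is handed in; nothing more can be done
handed in
```

The gate is fully open and the cover plate is lying flat in the scrap tray. I handed the job in at about 16.3 s.

- **Gate:** I pushed the knob until it met the end stop, which I felt at about 11 N, and left it there.
- **Cover:** I pressed on its top with shut fingers and drew it about 85 mm over the open edge. Readings while drawing were about 6 to 12 N vertical, with up to 5 N of drag. The highest total was about 13 N. Force was read only at the end of each move, so short peaks in between were not seen.
- **Last checks:** The final picture shows the nest empty and the fingers clear of everything. Image comparison put the tray's shift at 0.1 pixel or less and the spool's at zero.
- **Unclear results:** The same comparison gave about half a pixel for the bottle and about 0.7 pixel for the screwdriver. Neither was touched on purpose. I take these for sub-pixel noise and did not check further. The tape roll and parts bin were not compared, but the arm never went near them.

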